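Lock the stop and hold the square in the corner

ROBOT

A 6-joint arm with a two-finger parallel gripper is mounted at the origin on a cart in front of the work surface, level with it; the furniture and walls round the work are solid. World frame = base frame: x ahead of the robot, y to its left, z up, the work surface at z = 0. Lengths are in m, angles in rad, forces in N, time in s.
With the tool pointing down it reaches from about 0.35 to 1 m from the base axis. Payload 7.1 kg.
Tool frame: the origin (TCP) lies between the finger pads; the fingertips stand 22 mm ahead of it and the grasp point (between the pads) lies 3 mm ahead of it; z points along the fingers, y is the line along which they close (so a half turn about z gives the same grasp; the last joint's range is limited). The gripper opens to 85 mm and grips with 20 to 120 N. Pads are 22 mm wide; open, the fingers measure 114 mm over their backs; the gripper's body (76 mm by 85 mm) begins 54 mm behind the grasp point. The pads swing forward as they close: fully open they stand 13 mm farther back than shut.
Start: joints at [-1.279, 0.423, 1.63, -0, 1.089, -0.019], TCP at [0.191, -0.595, 0.23] pointing down, gripper open.
Joint ranges: [-3, 3], [-0.9, 2.11], [0.09, 2.58], [-1.31, 4.45], [0.11, 2.69], [-2.54, 2.54]. Speed limits (rad/s): [2.39, 2.39, 3.01, 3.14, 3.14, 3.14].

INTERFACE

Orientations are given as a rotation vector (axis times angle).
In Python, from rig import manip gives the robot as it stands. The module is installed in compiled form; this text tells all that it offers. Calls block until the motion is done:
- manip.move_to(position, orientation): joint-space move of the TCP to a pose.
- manip.servo_line(position, orientation=None, rate=0.15): straight line of the TCP; orientation=None keeps the orientation; rate is the mean speed in m/s.
- manip.set_joints(angles): joint-space move.
- manip.command_gripper(opening, f_grip=None): finger opening in m; f_grip is the grip in N (None keeps the last); returns when the fingers have stopped.
- manip.hold(seconds).
- manip.solve_ik(position, orientation): joint angles nearest the present ones, or None.
- manip.camera(name): name is "scene" or "top"; returns a dict with "image" (480x640x3 uint8, red, green, blue), "fx", "fy", "cx", "cy" (pixels), "cam_to_world" (4x4, takes a point from camera to world coordinates). Camera axes: x right, y down, z forward; pixel columns grow to the right and rows downward; lengths in m; the calibration is good to about 2 mm. A picture is of the moment at which its call begins. There is no depth.
A pose or a line that the arm cannot do raises manip.IKError and nothing moves.
- manip.sign_off(): hands the job in; it is judged then, once.
Readings, each from a call of its own:
- manip.get_time(): time.
- manip.get_joint_positions(): joint angles.
- manip.get_joint_vel(): joint speeds.
- manip.get_tau(): joint torques, N m.
- manip.get_position(): TCP position.
- manip.get_ee_rot(): TCP orientation.
- manip.get_contact_force(): force on the tool from outside, world axes, zero at the start.
- manip.get_torque(): the same for the moment, N m.
- manip.get_width(): finger opening in m.
- manip.get_grip_force(): force on a finger pad.
Only numpy, scipy, OpenCV 4.12 (cv2) and the standard library are available. Lean on these libraries where they do the work, as an engineer would, in place of code of your own. Each camera call takes 0.05 s, during which the arm holds its last target. There are 200 camera calls.

TASK

On the aluminium setting fixture, press the black thumb pad of the red sprung locking bar down until the catch holds the bar by itself; this locks the sliding stop post, so do it before anything is put against the post. Then take the standing engineer's square by its blade and press it into the corner at the middle of the post, until its foot sits flat on the deck and its back is flush with the post. Finish holding it like that, still gripped and pressed firmly, though not hard, both down and against the post, without letting go or knocking it over, and leave the other things on the bench where they are.

Things in the scene. Friction and masses are not known exactly. Their poses are not given: they have to be found in the camera images.
- deck: aluminium deck plate of the fixture, fixed, 215 x 250 x 12 mm, flat on the worktop. Origin on its underside, straight below the middle of the stop post's front face; x points into the post (the way the square is pressed), y towards the thumb-pad end of the bar, z up. It covers x -135 to 80, y -93 to 157 mm
- stop_post: steel post, 50 wide (y), 22 deep (x), 110 mm tall above the deck. Origin: middle of the front face's lower edge, on the deck's top (12 mm above the worktop); front face x = 0 looks to -x; axes as the deck's. Unlocked, it slides back up to 20 mm against a 2 to 4 N spring; with the bar latched it gives about 1 mm. Guide strips 12 mm high flank it behind its face, y 26 to 36 mm either side
- lock_bar: red bar, 178 x 12 x 10 mm, 52 mm behind the post's face. Origin on its hinge axis (deck frame x 52, y -67, z 24 mm); it runs along its own +y; hinge axis = its x = the deck's x. A spring holds its free end up by 0.385 rad. Pressed at the pad (2 N at first, 4 to 8 N in the last 18 mm) it snaps under the catch and stays level (within 0.01 rad); end stop 0.016 rad below level
- bar_pad (a point): middle of the top of the black thumb pad (26 x 30 mm), 165 mm along the bar from its hinge, 22 mm above its centre line; about 106 mm above the worktop at rest, 46 mm when latched (44 mm at the end stop). The catch housing past it is 41 mm high above the worktop and starts 34 mm beyond this point when the bar is down
- square: engineer's square, loose, about 0.3 kg, standing on its foot on the worktop. Origin: heel, middle of the lower back edge. Dark steel foot: x -90 to 0, y -14 to 14, z 0 to 18 mm. Bright blade at the heel end: x -36 to 0, y -4 to 4 (8 mm thick), up to z 140 mm. Its back (x = 0, foot end and blade edge) goes flat on the post, its underside (z = 0) on the deck
- stopwatch: black stopwatch, 70 x 58 x 18 mm, bystander
- petri_dish: small glass dish with pellets, 44 mm across, 9 mm high, bystander
- die_holder: wooden die block, 32 x 60 x 26 mm, bystander
- pen_red: red pen, 11 x 138 x 12 mm, bystander
Mind the look-alikes: they are no part of the job. There is more than one size of the square; the job needs the smallest.

How it is judged:
On the way, in this order (a step that is already met when the one before it is completed fails the run):
1. the locking bar is held down level by its catch, with the robot off it (angle between lock_bar's own z axis and vertical below 0.025 rad and contact force between each of the arm, the fingers and lock_bar below 0.2 N), for 0.3 s.
2. the square stands in the corner on the deck, touching the post (contact force between square and stop_post above 0.5 N and contact force between square and deck above 0.5 N), for 0.1 s.
At the end, for the whole second after the job is handed in: bar latched level (0.025 rad), post under 3 mm back; square gripped, back within 2 mm of the post, foot within 2 mm of the deck, upright to 0.02 rad, turned within 0.035 rad of the post, within 15 mm of its middle, pressing on post and deck with over 2 N each (angle between lock_bar's own z axis and vertical below 0.025 rad and x of stop_post in the frame of deck below 0.003 m and contact force between square and stop_post above 2 N and contact force between square and deck above 2 N and contact force between the fingers and square above 2 N and x of square in the frame of stop_post above -0.002 m and z of square in the frame of stop_post below 0.002 m and y of square in the frame of stop_post between -0.015 and 0.015 m and angle between square's own z axis and vertical below 0.02 rad and angle between the x axis of square and the x axis of stop_post, either way round below 0.035 rad); the arm keeps its last pose, push and grip.
It fails at once if the stop post is pushed back by more than 6 mm (x of stop_post in the frame of deck above 0.006 m).
It fails at once if the square is pressed on the post or the deck with more than 45 N (contact force between square and stop_post above 45 N or contact force between square and deck above 45 N).
It fails at once if the square is knocked over (angle between square's own z axis and vertical above 0.5 rad).
It fails at once if a bystander is moved by more than 15 mm (distance of any of stopwatch, petri_dish, die_holder, pen_red from where it was at the start of the episode above 0.015 m).
It also fails if it takes over 64 s, if anything falls off the work surface, if the arm or the gripper's body presses on something with over 40 N, if the wrist force passes 120 N, or if a joint passes its speed limit or range.

## Working session

There is one attempt and no reset: what is moved stays moved. The work goes in short steps, each a Python script; the robot and the scene stay as the last script left them, time stands still between calls to the robot, and variables do not carry over. Pictures are saved under pics/ and viewed, at most 10 in all, crops included, and the job is handed in when it is done.

```bash
mkdir -p pics; cat > h.py <<'E'
import numpy as np, cv2
from rig import manip
def snap(n,f):
    c=manip.camera(n); cv2.imwrite(f,c["image"][:,:,::-1]); np.savez(f[:-4]+".npz",**{k:np.array(v) for k,v in c.items()}); return c
def load(f): return dict(np.load(f))
def ray(c,u,v):
    T=c["cam_to_world"]; d=T[:3,:3]@np.array([(u-c["cx"])/c["fx"],(v-c["cy"])/c["fy"],1.]); return T[:3,3],d/np.linalg.norm(d)
def onz(c,u,v,z):
    o,d=ray(c,u,v); return o+d*(z-o[2])/d[2]
def proj(c,p):
    T=c["cam_to_world"]; q=T[:3,:3].T@(np.array(p)-T[:3,3]); return np.array([c["fx"]*q[0]/q[2]+c["cx"],c["fy"]*q[1]/q[2]+c["cy"]])
E
python3 - <<'E'
from h import *
for n in("scene","top"):
    c=snap(n,f"pics/{n}0.png"); print(n,c["cam_to_world"].round(3),c["fx"],c["cx"],c["cy"])
print(manip.get_time(),manip.get_ee_rot())
E
```

```text
scene [[ 0.714 -0.351  0.605 -0.479]
 [-0.7   -0.347  0.625 -1.216]
 [-0.01  -0.87  -0.494  0.958]
 [ 0.     0.     0.     1.   ]] 555.650585153226 323.7058654259974 245.9366670081963
top [[-1.000e-03 -9.810e-01  1.960e-01  2.490e-01]
 [-1.000e+00  0.000e+00 -5.000e-03 -1.520e-01]
 [ 5.000e-03 -1.960e-01 -9.810e-01  1.657e+00]
 [ 0.000e+00  0.000e+00  0.000e+00  1.000e+00]] 575.0526400000153 323.58254816868583 240.90269685337344
0.1 [-3.10235253e+00 -4.85972573e-01  2.86990941e-04]
```

View pics/scene0.png

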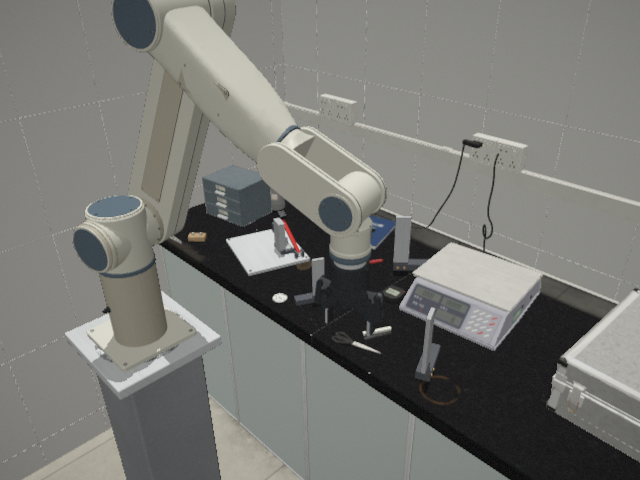

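View pics/top0.png

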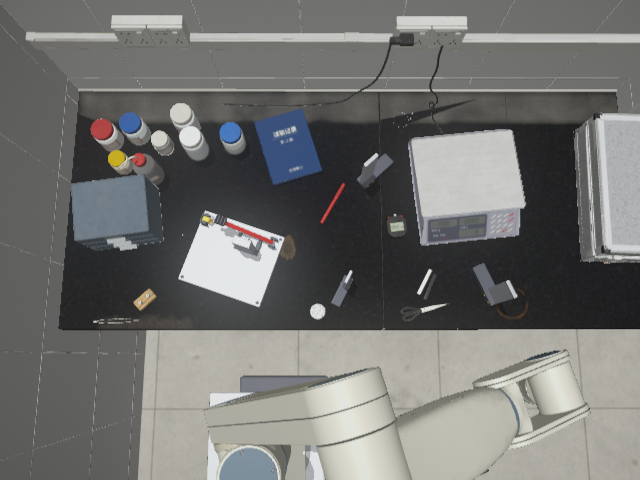

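The scene view shows the fixture (265,250) with the red bar and three standing squares near (315,285), (402,245) and (430,345). In the top view the squares are at (343,288), (374,170) and (497,287), with the deck around (232,258). I'll enlarge both areas.

```bash
python3 - <<'E'
import cv2,numpy as np
a=cv2.imread("pics/top0.png");
cv2.imwrite("pics/c1.png",cv2.resize(a[200:320,165:365],None,fx=4,fy=4,interpolation=cv2.INTER_CUBIC))
b=cv2.imread("pics/scene0.png")
x=cv2.resize(a[140:310,350:530],(400,378),interpolation=cv2.INTER_CUBIC)
y=cv2.resize(b[200:390,220:450],(400,330),interpolation=cv2.INTER_CUBIC)
cv2.imwrite("pics/c2.png",np.hstack([x,cv2.copyMakeBorder(y,0,48,0,0,0)]))
E
```

```text
(no output)
```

View pics/c1.png

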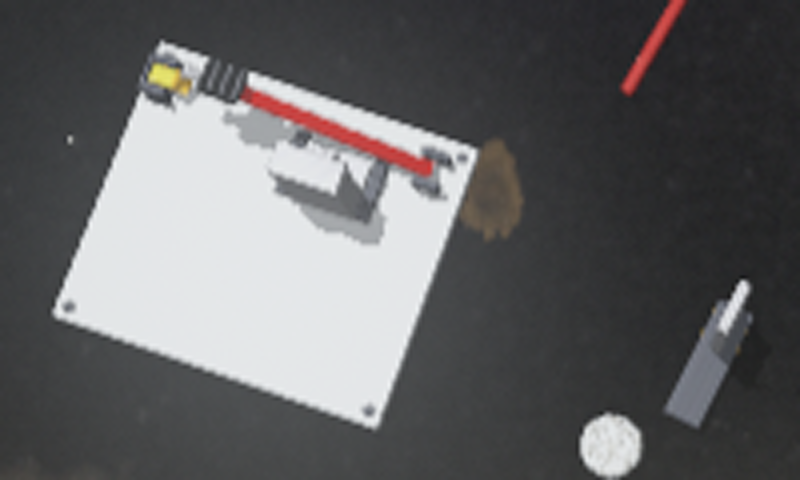

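View pics/c2.png

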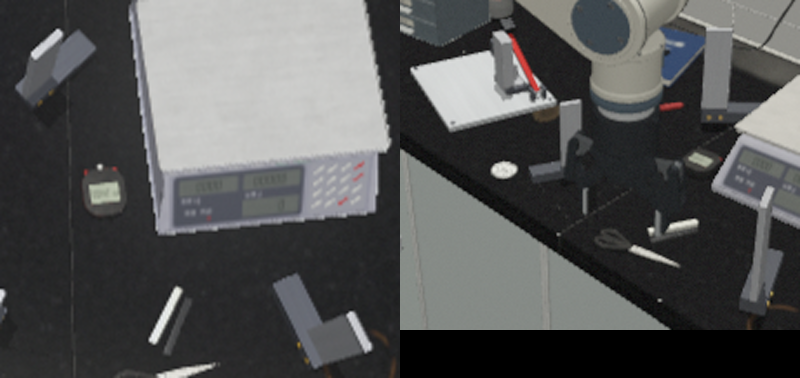

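The top-view crop shows the deck corners at about (205,210), (284,237), (259,307) and (178,279). The pad is at (221,220), and a square has its foot tip near (336,304) and a white blade top near (349,276). I'll fit these and compare the three squares' sizes.

```bash
cat > meas.py <<'E'
from h import *
c=load("pics/top0.npz"); im=c["image"]; hsv=cv2.cvtColor(im,cv2.COLOR_RGB2HSV)
def box(mask,seed):
    n,l,s,_=cv2.connectedComponentsWithStats(mask.astype(np.uint8)); 
    ys,xs=np.nonzero(l); i=np.argmin((xs-seed[0])**2+(ys-seed[1])**2); k=l[ys[i],xs[i]]
    return np.argwhere(l==k)[:,::-1].astype(np.float32)
V=im.min(2)
# deck
P=box(V>190,(215,270)); h=cv2.convexHull(P); 
W=np.array([onz(c,u,v,.012)[:2] for u,v in h[:,0]],np.float32)
print("deck rect",cv2.minAreaRect(W)); print(cv2.boxPoints(cv2.minAreaRect(W)).round(4))
for s in((350,275),(370,160),(512,290)):
    P=box(V>175,s); 
    for z in(.14,.18,.22):
        W=np.array([onz(c,u,v,z)[:2] for u,v in P],np.float32); r=cv2.minAreaRect(W); print("blade",s,z,len(P),np.round(r[0],4),np.round(r[1],4),round(r[2],1))
# red bar
m=((hsv[...,0]<8)|(hsv[...,0]>172))&(hsv[...,1]>140)&(V<110)
P=box(m,(250,233)); print("bar px",P.min(0),P.max(0),len(P),cv2.fitLine(P,2,0,.01,.01).ravel())
f=np.array([[666,410],[700,427],[690,300]])/4+[165,200]
for u,v in f: print(onz(c,u,v,.018).round(4))
E
python3 meas.py
```

```text
deck rect ((0.5281651616096497, 0.10624553263187408), (0.24765101075172424, 0.21312540769577026), 70.83792877197266)
[[ 0.3869  0.0243]
 [ 0.5882 -0.0457]
 [ 0.6695  0.1882]
 [ 0.4682  0.2582]]
blade (350, 275) 0.14 33 [ 0.456  -0.2254] [0.0069 0.0333] 60.0
blade (350, 275) 0.18 33 [ 0.4505 -0.2234] [0.0067 0.0324] 60.0
blade (350, 275) 0.22 33 [ 0.445  -0.2215] [0.0065 0.0315] 60.0
blade (370, 160) 0.14 58 [ 0.7824 -0.2907] [0.0099 0.0467] 45.8
blade (370, 160) 0.18 58 [ 0.7683 -0.287 ] [0.0097 0.0455] 45.8
blade (370, 160) 0.22 58 [ 0.7543 -0.2834] [0.0094 0.0442] 45.8
blade (512, 290) 0.14 57 [ 0.4234 -0.6578] [0.0477 0.0085] 23.5
blade (512, 290) 0.18 57 [ 0.4188 -0.6445] [0.0464 0.0083] 23.5
blade (512, 290) 0.22 57 [ 0.4142 -0.6312] [0.0452 0.0081] 23.5
bar px [226. 223.] [272. 243.] 155 [  0.92601216   0.37749368 249.16129    232.6387    ]
[ 0.3967 -0.1834  0.018 ]
[ 0.3847 -0.2075  0.018 ]
[ 0.4756 -0.2009  0.018 ]
```

Deck fit: 248 x 213 mm, as expected. The near-dish square's blade top is 33 x 7 mm and its foot tip lies 72 mm from the blade centre, so it is the 140 mm square; the other two are larger. Next I'll check the deck frame by reprojection, refine the square's yaw, and go above the pad.

```bash
cat >> h.py <<'E'
from scipy.spatial.transform import Rotation as Rn
def down(yaw): return Rn.from_matrix(Rn.from_euler("z",yaw).as_matrix()@np.diag([1.,-1,-1])).as_rotvec()
YD=np.arctan2(-.0700,.2013)
RD=Rn.from_euler("z",YD).as_matrix()
O=np.r_[np.array([.52817,.10625])-(RD@[-.0275,.032,0])[:2],0]
def D(x,y,z): return O+RD@np.array([x,y,z])
def pad(t): return D(.052,-.067+.165*np.cos(t)-.022*np.sin(t),.024+.165*np.sin(t)+.022*np.cos(t))
E
python3 - <<'E'
from h import *
print("O",O.round(4),np.degrees(YD),"pad",pad(.385).round(4))
p=manip.get_position(); print(p)
manip.servo_line([p[0],p[1],.36],rate=.3)
q=pad(.385)
for y in(YD+np.pi/2,YD-np.pi/2,YD):print(y,manip.solve_ik(q+[0,0,.2],down(y)))
c=load("pics/top0.npz"); a=c["image"][:,:,::-1].copy()
a=cv2.resize(a[200:320,165:365],None,fx=4,fy=4,interpolation=cv2.INTER_CUBIC)
for w in[pad(.385),D(0,-.025,.122),D(0,.025,.122),D(.022,-.025,.122),D(.022,.025,.122),D(.052,-.067,.03),D(-.135,-.093,.012),D(.08,.157,.012)]:
    u=(proj(c,w)-[165,200]+.5)*4; cv2.drawMarker(a,tuple(int(x) for x in u),(0,255,0),0,10,1)
s=cv2.cvtColor(c["image"],cv2.COLOR_RGB2GRAY)[270:310,325:360]; print(s[5:36:2,3:32].tolist())
cv2.imwrite("pics/c3.png",a)
E
```

```text
O [0.5436 0.067  0.    ] -19.1745920810411 pad [0.6183 0.1233 0.1064]
[ 0.19102095 -0.59457225  0.22951425]
1.236136562253898 [ 1.77917091e-01  3.57771597e-01  1.54519529e+00 -4.44089210e-16
  1.23862576e+00  5.12576856e-01]
-1.905456091335895 None
-0.3346597645409986 [ 1.77917091e-01  3.57771597e-01  1.54519529e+00 -8.88178420e-16
  1.23862576e+00  2.08337318e+00]
[[47, 46, 45, 43, 44, 43, 45, 41, 43, 44, 43, 41, 44, 43, 43, 42, 75, 98, 83, 161, 220, 218, 179, 74, 41, 41, 41, 41, 41], [46, 44, 46, 45, 44, 42, 41, 42, 44, 44, 43, 44, 42, 42, 40, 107, 120, 119, 179, 219, 217, 177, 96, 49, 42, 40, 38, 41, 42], [46, 46, 46, 45, 44, 42, 43, 46, 45, 44, 44, 44, 41, 42, 75, 119, 118, 180, 220, 216, 177, 94, 73, 74, 107, 48, 39, 43, 42], [44, 44, 43, 45, 44, 44, 44, 46, 43, 43, 41, 42, 44, 76, 119, 119, 150, 217, 212, 175, 93, 75, 73, 72, 47, 34, 37, 41, 41], [45, 47, 44, 45, 45, 43, 46, 46, 46, 44, 42, 43, 106, 121, 119, 110, 97, 99, 145, 87, 74, 73, 73, 61, 36, 33, 34, 40, 41], [44, 45, 45, 45, 46, 44, 44, 43, 45, 44, 44, 76, 120, 121, 108, 99, 95, 94, 79, 74, 73, 74, 49, 36, 36, 34, 34, 
[... 570 characters left out ...]
 119, 120, 118, 118, 67, 41, 46, 45, 42, 37, 36, 36, 36, 44, 43, 46], [49, 48, 48, 49, 48, 81, 124, 122, 120, 119, 120, 117, 119, 119, 117, 118, 67, 42, 46, 45, 46, 45, 44, 41, 42, 44, 41, 42, 44], [50, 51, 50, 49, 82, 123, 122, 119, 120, 119, 118, 120, 119, 117, 119, 67, 42, 46, 46, 47, 46, 46, 47, 45, 45, 45, 46, 44, 43], [51, 50, 50, 84, 124, 122, 119, 120, 120, 117, 121, 119, 118, 119, 66, 43, 49, 47, 46, 48, 47, 46, 47, 46, 47, 46, 45, 46, 46], [49, 50, 54, 71, 89, 102, 119, 119, 118, 122, 120, 118, 119, 66, 42, 44, 47, 48, 48, 46, 48, 46, 47, 47, 46, 47, 45, 45, 46], [51, 48, 49, 50, 49, 49, 50, 66, 89, 102, 119, 120, 67, 45, 48, 57, 57, 51, 50, 49, 46, 48, 48, 47, 48, 48, 48, 48, 47]]
```

View pics/c3.png

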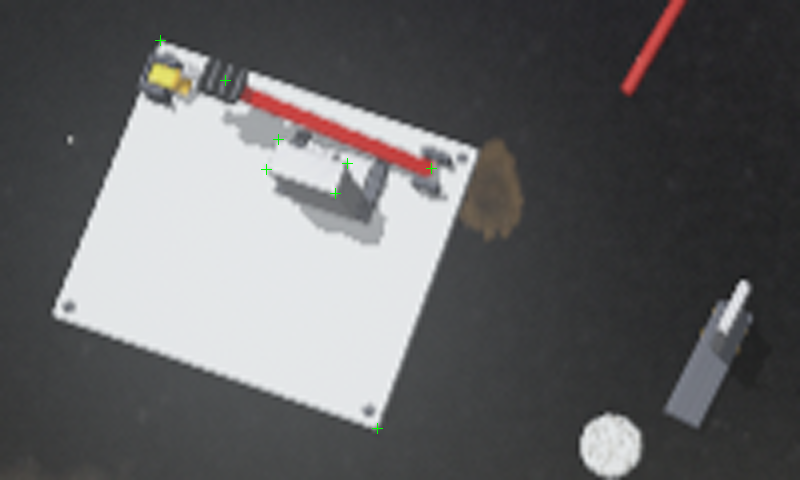

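The markers land on the post top, the pad (225,80 in the crop), the hinge and the deck corners, so the deck frame is good to about 1–2 mm. I'll press the bar along its arc.

```bash
python3 - <<'E'
from h import *
c=load("pics/top0.npz")
d=onz(c,339,285,.018)-onz(c,331,301,.018); print("square yaw",np.degrees(np.arctan2(d[1],d[0])))
o=down(YD+np.pi/2)
T=.022
manip.move_to(pad(.385)+[0,0,T+.06],o)
manip.command_gripper(0.0,20)
f0=manip.get_contact_force(); print(f0)
manip.servo_line(pad(.385)+[0,0,T+.008],o,rate=.1)
for t in np.r_[np.linspace(.37,.05,9),np.linspace(.03,-.03,7)]:
    manip.servo_line(pad(t)+[0,0,T],o,rate=.06)
    f=manip.get_contact_force()-f0; print(round(t,3),(manip.get_position()-[0,0,T])[2].round(4),f.round(1))
    if f[2]>22: break
manip.hold(.2)
manip.servo_line(manip.get_position()+[0,0,.03],o,rate=.05)
manip.servo_line(manip.get_position()+[0,0,.09],o,rate=.2)
print(manip.get_contact_force()-f0, manip.get_time())
snap("scene","pics/scene1.png");snap("top","pics/top1.png")
a=cv2.imread("pics/scene1.png")[190:300,200:360]; cv2.imwrite("pics/c4.png",cv2.resize(a,None,fx=4,fy=4,interpolation=cv2.INTER_CUBIC))
E
```

```text
square yaw -26.774967552654136
[ 0.14409311 -0.07448518 -0.29781395]
0.37 0.1039 [-0.8 -0.3  0.4]
0.33 0.0979 [0.3 0.1 0.8]
0.29 0.0918 [-0.9  1.   0.2]
0.25 0.086 [-0.5  0.1  2.2]
0.21 0.0795 [1.3 0.4 1.2]
0.17 0.0731 [-0.5 -0.6  2.2]
0.13 0.0667 [-0.2 -0.3  1.6]
0.09 0.0603 [-0.1 -0.6  1.4]
0.05 0.0538 [ 1.  -0.1  3. ]
0.03 0.0508 [-1.1  0.3  2.9]
0.02 0.0493 [1.2 1.8 2.3]
0.01 0.0476 [-0.1  1.8  3. ]
0.0 0.0459 [0.6 1.  2.5]
-0.01 0.0443 [1.2 0.9 2.7]
-0.02 0.0426 [0.5 1.  3.6]
-0.03 0.0409 [0.4 0.8 3.8]
[-0.47836022  0.01614957 -0.37810722] 10.8
```

View pics/c4.png

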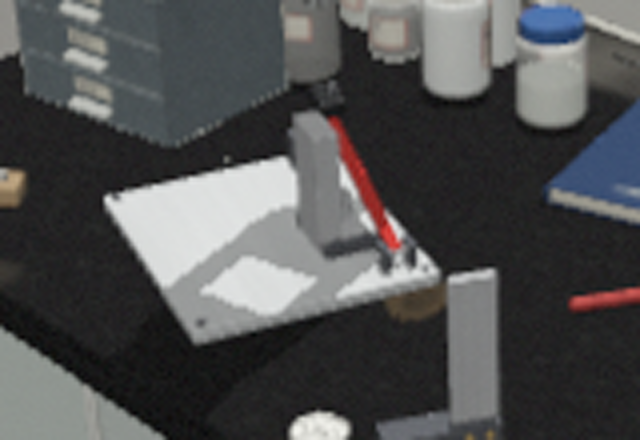

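The bar is still up: the pad is at (330,95) in the crop and contact force never passed 4 N, so the real tip stands back from the nominal one. I'll repeat the press deeper, stopping on the force rise at the end stop.

```bash
cat > press.py <<'E'
from h import *
o=down(YD+np.pi/2); T=.022
print("w",manip.get_width())
f0=manip.get_contact_force()
manip.servo_line(pad(.2)+[0,0,T+.0],o,rate=.15)
manip.servo_line(pad(-.02)+[0,0,T],o,rate=.08)
for dz in np.arange(.0015,.034,.0015):
    manip.servo_line(pad(-.01)+[0,0,T-dz],o,rate=.03)
    f=np.mean([manip.get_contact_force()-f0 for _ in range(3)],0); print(round(dz,4),(manip.get_position()-[0,0,T])[2].round(4),f.round(1))
    if f[2]>16: break
manip.hold(.15)
manip.servo_line(manip.get_position()+[0,0,.03],o,rate=.05)
manip.servo_line(manip.get_position()+[0,0,.09],o,rate=.2)
print(manip.get_contact_force()-f0, manip.get_time())
snap("scene","pics/scene2.png");snap("top","pics/top2.png")
a=cv2.imread("pics/scene2.png")[190:300,200:360]; cv2.imwrite("pics/c5.png",cv2.resize(a,None,fx=4,fy=4,interpolation=cv2.INTER_CUBIC))
E
python3 press.py
```

```text
w -6.289103618785845e-06
0.0015 0.043 [-0.4  0.3  1.6]
0.003 0.0415 [-0.3  1.4  1.9]
0.0045 0.0399 [0.4 1.4 2.4]
0.006 0.0384 [0.2 0.7 2.2]
0.0075 0.0368 [1.2 0.7 2. ]
0.009 0.0355 [1.6 1.4 4.3]
0.0105 0.0341 [1.1 1.9 4.4]
0.012 0.0325 [1.5 4.3 5. ]
0.0135 0.0311 [1.4 3.2 5.2]
0.015 0.0296 [1.1 3.7 5.8]
0.0165 0.0279 [1.2 2.4 4.2]
0.018 0.0258 [0.7 0.  1.9]
0.0195 0.0242 [ 0.4 -0.5 -0.6]
0.021 0.0232 [-0.7 -2.   2.3]
0.0225 0.0218 [-1.  -1.7  2.4]
0.024 0.0204 [-1.6  0.1  3.8]
0.0255 0.0202 [-4.7 -0.7 15. ]
0.027 0.02 [-9.1 -1.5 24.7]
[ 0.88510588  0.614078   -0.13937995] 18.2667
```

View pics/c5.png

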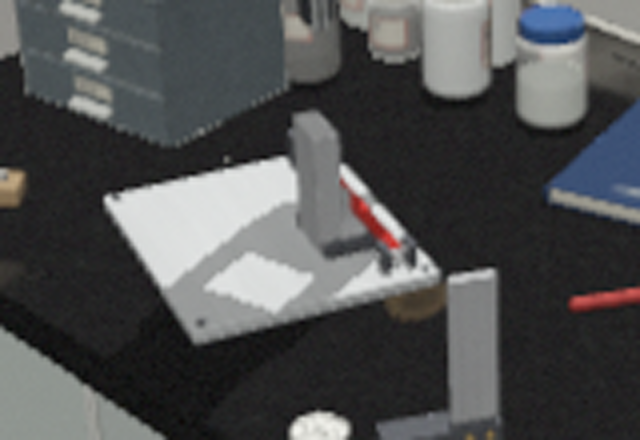

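Force rose to 5.8 N, dropped at the snap, then climbed on the end stop, and the bar now lies low between (340,180) and (400,245) in the crop. I'll check it numerically against the level prediction, and look at where the fingertips really are.

```bash
python3 - <<'E'
from h import *
c=load("pics/scene2.npz"); im=c["image"]; hsv=cv2.cvtColor(im,cv2.COLOR_RGB2HSV)
m=((hsv[...,0]<8)|(hsv[...,0]>172))&(hsv[...,1]>140)
m[:,:270]=0;m[:,305:]=0;m[:225]=0;m[260:]=0
P=np.argwhere(m)[:,::-1].astype(np.float32); print(len(P),cv2.fitLine(P,2,0,.01,.01).ravel(),P.min(0),P.max(0))
for t in(0,.385): print(t,[proj(c,D(.052,-.067+r*np.cos(t)-.0*np.sin(t),.024+r*np.sin(t))).round(1) for r in(0.02,.06,.1)])
p=manip.get_position(); print(p,manip.get_ee_rot(),down(YD+np.pi/2)); print("TCP px",proj(c,p),"tip px",proj(c,p-[0,0,.022]))
a=im[90:240,220:400,::-1].copy()
cv2.imwrite("pics/c6.png",cv2.resize(a,None,fx=4,fy=4,interpolation=cv2.INTER_CUBIC))
E
```

```text
40 [  0.6586759   0.7524268 292.7       245.3      ] [288. 239.] [299. 251.]
0 [array([296.7, 251. ]), array([292.1, 245.7]), array([287.7, 240.6])]
0.385 [array([296.8, 249.2]), array([292.4, 240.5]), array([288.1, 231.9])]
[0.62386018 0.14248884 0.15984201] [-2.55936002 -1.81968467  0.00453996] [2.56039592 1.82043323 0.        ]
TCP px [278.73096721 197.93255982] tip px [279.04784065 203.73760649]
```

View pics/c6.png

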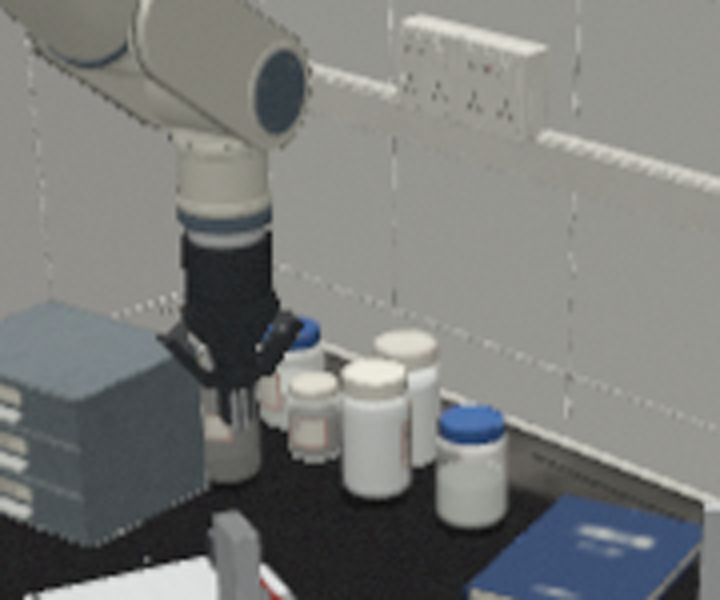

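The bar's image direction (0.66,0.75) matches the level prediction, so it is latched. The fingertips show around (235,420) in the crop, a little further back than nominal. A TCP height of 98 mm on the blade works for either tip position, so I'll grasp the square there.

```bash
python3 - <<'E'
from h import *
ys=np.radians(-26.8); g=np.array([.4555,-.2267,.098]); o=down(ys)
p=manip.get_position(); manip.servo_line([p[0],p[1],.33],rate=.3)
manip.move_to([g[0],g[1],.28],o)
manip.command_gripper(.06,70)
f0=manip.get_contact_force()
manip.servo_line([g[0],g[1],.15],o,rate=.2)
for z in(.135,.12,.108,.098):
    manip.servo_line([g[0],g[1],z],o,rate=.08)
    f=manip.get_contact_force()-f0
    if abs(f[2])>5: print("touch",z,f); break
else:
    manip.command_gripper(0.0,70)
print(manip.get_position(),manip.get_width(),manip.get_grip_force(),(manip.get_contact_force()-f0).round(1),manip.get_time())
snap("scene","pics/scene3.png")
b=cv2.imread("pics/scene3.png")[170:330,220:400]
cv2.imwrite("pics/c7.png",cv2.resize(b,None,fx=3.6,fy=3.6,interpolation=cv2.INTER_CUBIC))
E
```

```text
[ 0.45557812 -0.22671465  0.09808649] 0.007117867210871912 69.67138051986694 [0.5 1.2 0.8] 23.7583
```

View pics/c7.png

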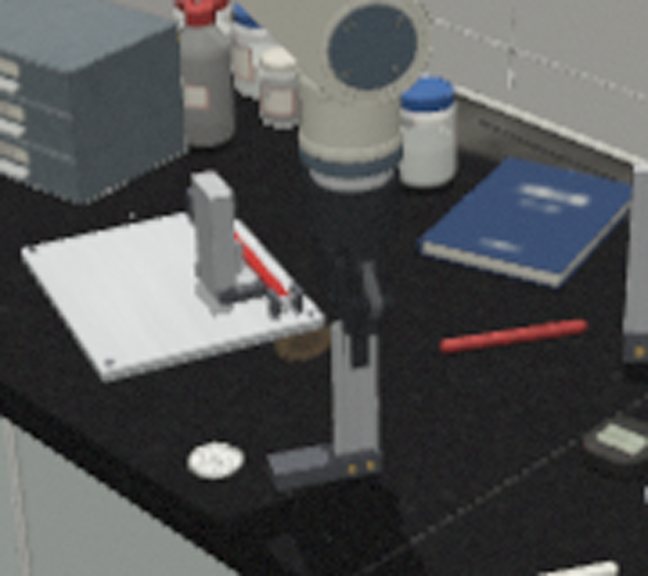

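The fingers hold the upright square by its blade (355,350), with 7.1 mm between the pads and 70 N of grip. The dish at (215,460) is untouched and the bar is still down. I'll lift it, carry it to the deck, then lower and press it by force.

```bash
cat > place.py <<'E'
from h import *
o=down(YD)
p=manip.get_position(); manip.servo_line([p[0],p[1],.20],rate=.15)
G=.098+.012
manip.move_to(D(-.018-.05,0,G+.07),o)
manip.hold(.3)
mf=lambda: np.mean([(manip.hold(.02),manip.get_contact_force())[1] for _ in range(4)],0)
f0=mf(); print("f0",f0.round(2),manip.get_width(),manip.get_time())
tgt=np.array([-.068,0,G+.008]); manip.servo_line(D(*tgt),o,rate=.12)
def F():
    f=RD.T@(mf()-f0); return f
for i in range(20):
    tgt[2]-=.001; manip.servo_line(D(*tgt),o,rate=.02); f=F()
    if f[2]>3: break
print("deck",tgt.round(4),(RD.T@(manip.get_position()-O)).round(4),f.round(1))
for i in range(70):
    tgt[0]+=.002 if tgt[0]<-.028 else .0007; manip.servo_line(D(*tgt),o,rate=.03); f=F()
    if f[2]>12: tgt[2]+=.0004
    if f[2]<2: tgt[2]-=.0004
    if f[0]<-9 or tgt[0]>0: break
print("post",tgt.round(4),(RD.T@(manip.get_position()-O)).round(4),f.round(1),manip.get_time())
np.save("tgt.npy",np.r_[tgt,f0])
snap("scene","pics/scene4.png")
b=cv2.imread("pics/scene4.png")[170:330,220:400]
cv2.imwrite("pics/c8.png",cv2.resize(b,None,fx=3.6,fy=3.6,interpolation=cv2.INTER_CUBIC))
E
python3 place.py
```

```text
f0 [-0.11 -0.11 -2.58] 0.007114062979218255 26.2167
deck [-0.068  0.     0.109] [-0.0676  0.0003  0.11  ] [-2.4 -0.2 13.5]
post [-0.0126  0.      0.1106] [-1.430e-02 -1.000e-04  1.105e-01] [-9.4  1.2 10.2] 43.0333
```

Contact was made with the deck (10 N) and the post (9 N). I'll seat it slightly more firmly, settle, and take a last look.

```bash
python3 - <<'E'
from h import *
t=np.load("tgt.npy"); tgt,f0=t[:3],t[3:]; o=down(YD)
mf=lambda: np.mean([(manip.hold(.02),manip.get_contact_force())[1] for _ in range(6)],0)
F=lambda: RD.T@(mf()-f0)
for i in range(14):
    f=F(); 
    if i%3==0: print(tgt.round(4),(RD.T@(manip.get_position()-O)).round(4),f.round(1),(RD.T@manip.get_torque()).round(2))
    a=f[0]>-13; b=f[2]<13
    if not(a or b): break
    tgt+= [.0004*a,0,-.0003*b]; manip.servo_line(D(*tgt),o,rate=.02)
manip.hold(.5); print(F().round(1),manip.get_width(),manip.get_grip_force(),manip.get_time())
snap("scene","pics/scene5.png");snap("top","pics/top5.png")
b=cv2.imread("pics/scene5.png")[190:290,220:320]
u=cv2.imread("pics/top5.png")[200:320,165:309]
cv2.imwrite("pics/c9.png",np.hstack([cv2.resize(b,(450,450),interpolation=cv2.INTER_CUBIC),cv2.resize(u,(350,450),interpolation=cv2.INTER_CUBIC)]))
E
```

```text
[-0.0126  0.      0.1106] [-1.430e-02 -1.000e-04  1.105e-01] [-9.6  1.5 10.3] [ 0.29  1.82 -0.01]
[-13.4   2.1  15.6] 0.006836583947789193 71.69819355010986 44.4833
```

View pics/c9.png

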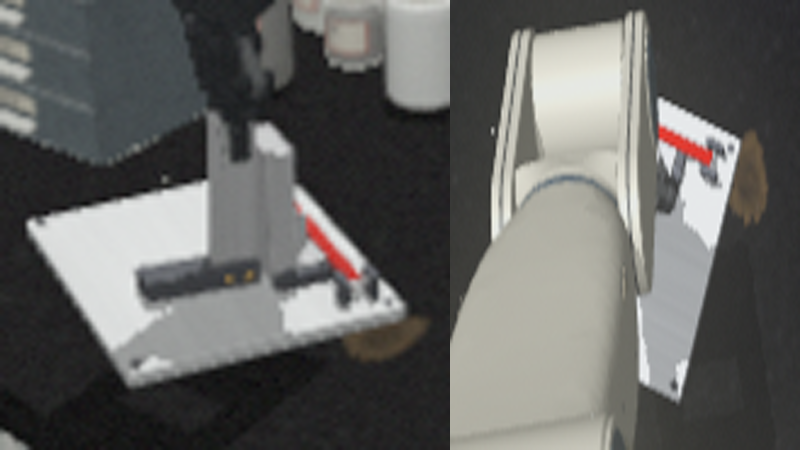

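In the left view the foot lies on the deck (200,280) with the blade against the post (285,200) and the bar down. The moment reading could mean a small lean, so I'll check uprightness numerically from the blade edge, using the square standing freely in scene2 as the reference.

```bash
cat > tilt.py <<'E'
from h import *
import sys
def edge(c,H,yaw,rows):
    """front-edge slope: measured vs predicted for tilts; H = heel world"""
    g=cv2.cvtColor(c["image"],cv2.COLOR_RGB2GRAY).astype(float); R=Rn.from_euler("z",yaw).as_matrix()
    def pred(t,x,y,z):
        return proj(c,H+R@Rn.from_euler("y",t).as_matrix()@np.array([x,y,z]))
    for (x,y) in((-.036,.004),(-.036,-.004),(0,-.004)):
        pts=[]
        for zz in np.arange(*rows,.003):
            u,v=pred(0,x,y,zz); v=int(round(v)); us=np.arange(int(u)-5,int(u)+7); d=np.abs(np.diff(g[v,us])); k=d.argmax()
            w=d[max(k-1,0):k+2]; pts.append((v,us[max(k-1,0)]+.5+(w*np.arange(len(w))).sum()/w.sum()))
        pts=np.array(sorted(set(pts))); 
        s=np.polyfit(pts[:,0],pts[:,1],1); r=pts[:,1]-np.polyval(s,pts[:,0]); k=abs(r)<.5; s=np.polyfit(pts[k,0],pts[k,1],1)
        sl=[]
        for t in(0,.02,-.02):
            a,b=pred(t,x,y,rows[0]),pred(t,x,y,rows[1]); sl.append((b[0]-a[0])/(b[1]-a[1]))
        print((x,y),"n",k.sum(),"meas",s[0].round(4),"pred 0,+.02,-.02",np.round(sl,4),"tilt",((s[0]-sl[0])/(sl[1]-sl[2])*.04).round(4),"off",(np.polyval(s,pts[:,0].mean())-np.mean([pred(0,x,y,rows[0])[0],pred(0,x,y,rows[1])[0]])).round(2))
ys=np.radians(-26.8)
H=np.array([.4555,-.2267,0])+Rn.from_euler("z",ys).apply([.018,0,0])
for n in("scene2","scene3"): print(n); edge(load(f"pics/{n}.npz"),H,ys,(.025,.095) if n=="scene3" else (.025,.135))
print("final"); edge(load("pics/scene5.npz"),D(0,0,.012),YD,(.025,.095))
E
python3 tilt.py
```

```text
scene2
(-0.036, 0.004) n 32 meas 0.024 pred 0,+.02,-.02 [0.0241 0.0008 0.0477] tilt 0.0001 off -0.29
(-0.036, -0.004) n 31 meas 0.0236 pred 0,+.02,-.02 [ 0.0233 -0.      0.0469] tilt -0.0002 off -1.02
(0, -0.004) n 33 meas 0.0142 pred 0,+.02,-.02 [ 0.0108 -0.0123  0.0341] tilt -0.0029 off -0.56
scene3
(-0.036, 0.004) n 20 meas 0.022 pred 0,+.02,-.02 [0.0241 0.0008 0.0477] tilt 0.0019 off -0.05
(-0.036, -0.004) n 21 meas 0.0227 pred 0,+.02,-.02 [ 0.0233 -0.      0.0469] tilt 0.0006 off -0.79
(0, -0.004) n 21 meas 0.0183 pred 0,+.02,-.02 [ 0.0108 -0.0123  0.0341] tilt -0.0065 off -0.13
final
(-0.036, 0.004) n 18 meas 0.0058 pred 0,+.02,-.02 [0.0699 0.0478 0.0922] tilt 0.0578 off -0.01
(-0.036, -0.004) n 17 meas 0.0026 pred 0,+.02,-.02 [0.0691 0.047  0.0914] tilt 0.0599 off -0.83
(0, -0.004) n 7 meas 0.0775 pred 0,+.02,-.02 [0.0586 0.0368 0.0807] tilt -0.0172 off 2.08
```

The free-standing reference gives a tilt of 0.000–0.003 rad, but the square now leans about 0.058 rad toward the post. Sliding friction on the foot turned it within the grip. I'll back off, lift slightly, tilt the tool back and re-measure.

```bash
sed -i '/^ys=/,$d' tilt.py; python3 - <<'E'
from tilt import *
print("at first contact"); edge(load("pics/scene4.npz"),D(0,0,.012),YD,(.025,.095))
def ori(t): return (Rn.from_matrix(RD)*Rn.from_euler("y",t)*Rn.from_matrix(np.diag([1.,-1,-1]))).as_rotvec()
x,z=-.0143-.012,.1105+.006
manip.servo_line(D(x,0,z),down(YD),rate=.05)
manip.servo_line(D(x,0,z),ori(-.056),rate=.05)
manip.hold(.2)
c=snap("scene","pics/scene6.png"); edge(c,D(x+.0165,0,.018),YD,(.025,.095))
p=RD.T@(manip.get_position()-O); print(p.round(4),manip.get_contact_force().round(1),manip.get_time())
g=cv2.cvtColor(c["image"],cv2.COLOR_RGB2GRAY)
for zz in(.03,.05,.07,.09):
    u,v=proj(c,D(x+.0165-.036,.004,.018+zz)); v=int(round(v)); print(v,round(u,1),g[v,int(u)-5:int(u)+20])
E
```

```text
at first contact
(-0.036, 0.004) n 18 meas 0.0066 pred 0,+.02,-.02 [0.0699 0.0478 0.0922] tilt 0.057 off -0.0
(-0.036, -0.004) n 17 meas 0.0033 pred 0,+.02,-.02 [0.0691 0.047  0.0914] tilt 0.0593 off -0.82Traceback (most recent call last):
  File "<stdin>", line 2, in <module>
  File "tilt.py", line 14, in edge
    s=np.polyfit(pts[:,0],pts[:,1],1); r=pts[:,1]-np.polyval(s,pts[:,0]); k=abs(r)<.5; s=np.polyfit(pts[k,0],pts[k,1],1)
                                                                                         ~~~~~~~~~~^^^^^^^^^^^^^^^^^^^^^
    raise TypeError("expected non-empty vector for x")
TypeError: expected non-empty vector for x
```

```bash
sed -i 's/,(0,-.004)):/):/' tilt.py; cat >> tilt.py <<'E'
def ori(t): return (Rn.from_matrix(RD)*Rn.from_euler("y",t)*Rn.from_matrix(np.diag([1.,-1,-1]))).as_rotvec()
E
python3 - <<'E'
from tilt import *
x,z=-.0143-.012,.1105+.006
manip.servo_line(D(x,0,z),down(YD),rate=.05)
c=snap("scene","pics/scene6.png"); edge(c,D(x+.0165,0,.018),YD,(.025,.095))
manip.servo_line(D(x,0,z),ori(-.056),rate=.05)
manip.hold(.2)
c=snap("scene","pics/scene7.png"); edge(c,D(x+.0165,0,.018),YD,(.025,.095))
p=RD.T@(manip.get_position()-O); print(p.round(4),manip.get_contact_force().round(1),manip.get_time())
g=cv2.cvtColor(c["image"],cv2.COLOR_RGB2GRAY)
for zz in(.03,.05,.07,.09):
    u,v=proj(c,D(x+.0165-.036,.004,.018+zz)); v=int(round(v)); print(v,round(u,1),g[v,int(u)-5:int(u)+8])
E
```

```text
(-0.036, 0.004) n 14 meas 0.037 pred 0,+.02,-.02 [0.0727 0.0506 0.0951] tilt 0.0322 off -0.43
(-0.036, -0.004) n 16 meas 0.0362 pred 0,+.02,-.02 [0.072  0.0498 0.0943] tilt 0.0322 off -1.22
(-0.036, 0.004) n 15 meas 0.0857 pred 0,+.02,-.02 [0.0727 0.0506 0.0951] tilt -0.0116 off 0.24
(-0.036, -0.004) n 10 meas 0.097 pred 0,+.02,-.02 [0.072  0.0498 0.0943] tilt -0.0225 off -0.43
[-2.590e-02  1.000e-04  1.165e-01] [-0.2  0.6 -1.8] 45.6
244 263.5 [225 225 225 224 223 223 159 126 123 122 123 126 124]
239 263.1 [223 222 223 223 223 190 143 126 122 124 125 125 125]
234 262.7 [224 224 223 224 222 222 168 127 124 124 125 126 125]
228 262.3 [ 29  35  32  30  33  48 117 126 126 124 127 126 128]
```

Backing off left 0.032 rad of lean, so the -0.056 correction slightly overshot. I'll hold a slight negative lean, so that heel contact squares it up against the post. I'll go to the post first with the foot just clear of the deck, then press down.

```bash
cat > seat.py <<'E'
from tilt import *
R=-.046; o=ori(R)
x,z=-.0263,.1135
manip.servo_line(D(x,0,.1165),o,rate=.05)
mf=lambda n=2: np.mean([(manip.hold(.02),manip.get_contact_force())[1] for _ in range(n)],0)
f0=mf(4)
manip.servo_line(D(x,0,z),o,rate=.05); F=lambda: RD.T@(mf()-f0)
f=F(); print("start",f.round(1))
if f[2]>2: z+=.001
while x<-.006:
    x+=.0008; manip.servo_line(D(x,0,z),o,rate=.03); f=F()
    if f[0]<-9: break
p=RD.T@(manip.get_position()-O); print("post",round(x,4),p.round(4),f.round(1),manip.get_time())
while z>.104:
    z-=.0007; manip.servo_line(D(x,0,z),o,rate=.03); f=F()
    if f[2]>13: break
p=RD.T@(manip.get_position()-O); print("deck",round(z,4),p.round(4),f.round(1),manip.get_time())
np.save("tgt.npy",np.r_[x,0,z,f0,R])
c=snap("scene","pics/scene8.png"); edge(c,D(0,0,.012),YD,(.025,.095)); print(manip.get_grip_force(),manip.get_width())
E
python3 seat.py
```

```text
start [0.5 0.1 0.3]
post -0.0119 [-0.0139 -0.0002  0.1133] [-10.1   1.7   7.2] 51.3
deck 0.1093 [-0.0139 -0.0004  0.1099] [-13.4  -1.2  16.7] 53.0
(-0.036, 0.004) n 18 meas 0.0546 pred 0,+.02,-.02 [0.0699 0.0478 0.0922] tilt 0.0137 off 0.76
(-0.036, -0.004) n 18 meas 0.0535 pred 0,+.02,-.02 [0.0691 0.047  0.0914] tilt 0.0141 off 0.0
72.21203327178955 0.006972379005137703
```

The lean is now +0.014 rad, inside the 0.02 limit but tight. I'll do one small in-place trim about the heel.

```bash
python3 - <<'E'
from tilt import *
t=np.load("tgt.npy"); x,_,z=t[:3]; f0=t[3:6]; R=t[6]-.018
x-=.0008
manip.servo_line(D(x,0,z),ori(R),rate=.05); manip.hold(.2)
F=lambda: RD.T@(np.mean([(manip.hold(.02),manip.get_contact_force())[1] for _ in range(4)],0)-f0)
print(F().round(1)); c=snap("scene","pics/scene9.png"); edge(c,D(0,0,.012),YD,(.025,.095)); print(manip.get_time(),manip.get_grip_force())
np.save("tgt.npy",np.r_[x,0,z,f0,R])
E
```

```text
[-8.6 -1.6 12.8]
(-0.036, 0.004) n 17 meas 0.0574 pred 0,+.02,-.02 [0.0699 0.0478 0.0922] tilt 0.0112 off 0.8
(-0.036, -0.004) n 9 meas 0.0722 pred 0,+.02,-.02 [0.0691 0.047  0.0914] tilt -0.0028 off 0.1
53.6167 71.26088976860046
```

```bash
python3 - <<'E'
from h import *
for n in("scene8","scene9"):
    c=load(f"pics/{n}.npz"); g=cv2.cvtColor(c["image"],cv2.COLOR_RGB2GRAY).astype(float)
    # left blade edge, both backgrounds: half-level crossing between background and blade
    for H,(X,Y),lab in((D(0,0,.012),(-.036,.004),"blade"),(D(0,0,.012),(.022,-.025),"post")):
        a,b=proj(c,H+RD@[X,Y,.025]),proj(c,H+RD@[X,Y,.095]); pts=[]
        for v in range(int(np.ceil(b[1])),int(a[1])+1):
            u=a[0]+(v-a[1])*(b[0]-a[0])/(b[1]-a[1]); k=int(round(u)); L=g[v,k-6:k-3].mean(); Rr=g[v,k+4:k+7].mean()
            if abs(L-Rr)<40: continue
            s=g[v,k-6:k+7]; pts.append((v,k-6.5+ (np.abs(s-Rr)/abs(L-Rr)).clip(0,1).sum()))
        P=np.array(pts); l=cv2.fitLine(P[:,::-1].astype(np.float32),cv2.DIST_HUBER,0,.01,.01).ravel()
        print(n,lab,len(P),"slope",(l[2-2]/l[1]).round(4),"pred",((b[0]-a[0])/(b[1]-a[1])).round(4),(P[:,1]-np.polyval(np.polyfit(*P.T,1),P[:,0])).std().round(2),P[:,1].round(1).tolist())
E
```

```text
scene8 blade 17 slope 0.0584 pred 0.0699 0.65 [266.1, 263.4, 266.4, 266.4, 266.4, 266.5, 266.6, 266.6, 266.6, 266.8, 266.9, 266.9, 266.9, 267.0, 267.0, 266.9, 266.2]
scene8 post 11 slope 0.2356 pred 0.0501 1.25 [285.3, 285.4, 286.9, 287.9, 288.9, 290.5, 288.8, 287.1, 288.2, 289.3, 289.6]
scene9 blade 17 slope 0.0634 pred 0.0699 0.64 [266.0, 263.5, 266.5, 266.4, 266.4, 266.5, 266.6, 266.7, 266.8, 266.9, 266.9, 266.9, 267.0, 267.0, 267.0, 267.2, 266.4]
scene9 post 11 slope 0.2283 pred 0.0501 1.27 [285.3, 285.2, 286.9, 287.8, 288.9, 290.5, 288.8, 287.0, 288.2, 289.1, 289.5]
```

The fitted tilt is about 0.006 rad, with an upper bound near 0.012. I'll make one last slight trim, confirm the forces and hand in.

```bash
python3 - <<'E'
from tilt import *
t=np.load("tgt.npy"); x,_,z=t[:3]; f0=t[3:6]; R=t[6]-.006
manip.servo_line(D(x,0,z),ori(R),rate=.05); manip.hold(.3)
f=RD.T@(np.mean([(manip.hold(.02),manip.get_contact_force())[1] for _ in range(4)],0)-f0)
print(f.round(1),manip.get_grip_force(),manip.get_time())
if f[0]<-5 and f[2]>5 and f[0]>-25 and f[2]<25: print(manip.sign_off())
E
```

```text
[-6.9 -1.9 12.1] 71.26512050628662 54.2333
the job is handed in; nothing more can be done
None
```

I handed the job in at about 54 s: the bar is latched, and the square is gripped and pressed into the corner at about 7 N on the post and 12 N on the deck. Its lean measured about 0.006 rad (at most about 0.012) before a last small trim that I did not re-measure, and no verdict came back.

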